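# Load a planet pin into the V-rail against its sprung stop

### The job

Take the steel planet pin out of the timber cradle, lay it (do not drop it) in the open end of the V-groove with its rear end about level with the end of the rail, then push it gently along the groove until it has pressed the sprung stop plunger part of the way in, without driving the plunger solid. Leave the pin lying in the groove, let go and held in light contact with the plunger, and leave the other parts on the bench alone.

Things in the scene. Friction and masses are not known exactly. Their poses are not given: they have to be found in the camera images.
- pin: Loose plain ground-steel planet pin, a cylinder 36 mm in diameter and 80 mm long, about 0.55 kg (varies by 15 percent). Origin at its centre, x along its axis (either end may lead). At the start it lies level in the cradle.
- cradle: Fixed timber cradle, foot 110 x 70 mm, origin under its centre on the bench. The pin lies along its x in two V-notched saddles (14 mm thick, 54 mm apart), axis 50 mm above the bench. The saddles are 22 mm or less to either side, their tops about 10 mm below the pin's axis. The middle 40 mm of the pin is clear of them.
- vrail: Fixed steel V-rail on a base plate 260 x 75 x 12 mm. Origin on the bench under the groove's middle; x runs along the groove from its open end (x = -105 mm) to the stop, z up. A pin lying in it has its axis along x at y = 0, 55.5 mm above the bench. The rail's 45 degree flanks end 10 mm below that axis, 18 mm or less to either side.
- groove_open (a point): The point at the open end of the groove on the axis line of a pin lying in it (x = -105 mm of the rail, 55.5 mm above the bench), axes as the rail's. The pin's sliding friction in the groove is some 3 to 7 N, different each time, and is enough to hold the pin against the plunger's spring, give or take a small push back.
- stop: Yellow bracket fixed at the far end of the rail, 50 mm wide, top 80 mm above the bench; origin and axes the same as the rail's. It carries a spring plunger on the pin's axis line with a flat round head 24 mm across, facing the groove. Spring: 1.5 N per mm from zero, 8 mm of travel, so it comes up solid at 12 N.
- bearing_ring: Loose steel bearing ring, 72 mm across, 20 mm high, lying flat; a bystander. Origin under its centre.
- spanner: Loose steel spanner about 190 mm long lying flat along its x; a bystander.
- cover: Loose yellow round bearing cover, 116 mm across, 24 mm high, lying flat; a bystander. Origin under its centre.
- stop_face (a point): Point on the bracket's face towards the groove, on the pin's axis line (x = +110 mm of the rail). The plunger's head stands out of this face by 12 to 42 mm: set anew each time and not measured, to be found by feel.
There are look-alikes about, which are no part of the job. What is shaped like the pin but pink is not meant.

How it is judged:
By the outcome, as a careful person would: the job done as asked, in the order asked, and still so for the second after the job is handed in, with the robot touching nothing.
It also fails if it takes over 72 s, if anything falls off the work surface, if the arm or the gripper's body presses on something with over 40 N, if the wrist force passes 120 N, or if a joint passes its speed limit or range.

### The arm

A 6-joint arm with a two-finger parallel gripper is mounted at the origin on the work surface. World frame = base frame: x ahead of the robot, y to its left, z up, the work surface at z = 0. Lengths are in m, angles in rad, forces in N, time in s.
With the tool pointing down it reaches from about 0.3 to 0.75 m from the base axis. Payload 8.5 kg.
Tool frame: the origin (TCP) lies midway between the tips of the shut fingers; the grasp point (between the pads) lies 19 mm behind it; z points along the fingers, y is the line along which they close (so a half turn about z gives the same grasp; the last joint's range is limited). The gripper opens to 85 mm and grips with 20 to 120 N. Pads are 22 mm wide; open, the fingers measure 114 mm over their backs; the gripper's body (76 mm by 85 mm) begins 54 mm behind the grasp point. The pads swing forward as they close: fully open they stand 13 mm farther back than shut.
Start: joints at [-1.456, 0.381, 1.297, -0, 1.464, -0.215], TCP at [0.178, -0.52, 0.231] pointing down, gripper open.
Joint ranges: [-3.11, 3.11], [-0.89, 2.33], [0.22, 2.48], [-1.42, 4.56], [0.17, 2.85], [-2.88, 2.88]. Speed limits (rad/s): [2.39, 2.39, 3.14, 3.14, 3.14, 3.14].

### API

Orientations are given as [roll, pitch, yaw] about the fixed x, y, z axes, in that order (R = Rz(yaw) Ry(pitch) Rx(roll)).
In Python, from workcell import manip, fingers, sense, optics, close_job gives the robot as it stands. Calls block until the motion is done:
- manip.goto(position, orientation): joint-space move of the TCP to a pose.
- manip.movel(position, frame=None, max_speed=0.15): straight line of the TCP; frame=None keeps the orientation; max_speed is the mean speed in m/s.
- manip.movej(angles): joint-space move.
- fingers.grip(opening): finger opening in m; the grip force is fixed at half the most; returns when the fingers have stopped.
- manip.pause(seconds).
- manip.ik(position, orientation): joint angles nearest the present ones, or None.
- sense(): the state.
- optics.camera(name): name is "scene" or "top" or "wrist"; returns the picture (400x640x3 uint8, blue, green, red); there is no depth.
- optics.camera_model(name): a dict with "mtx" (3x3 intrinsics, pixels), "dist" ([k1, k2, p1, p2, k3] as OpenCV has them; the pictures are not rectified), "R" (3x3) and "t" (3): a world point X has camera coordinates R X + t. Camera axes: x right, y down, z forward; pixel columns grow to the right and rows downward; lengths in m; the calibration is good to about 2 mm. A picture is of the moment at which its call begins: read the wrist's pose just before it. camera_model takes no time and is no camera call; for the wrist camera it gives the pose at the moment of the call.
A pose or a line that the arm cannot do raises manip.PlanningError and nothing moves.
- close_job(): hands the job in; it is judged then, once.
The state is a dict: "time": time; "qpos": joint angles; "joint_velocities": joint speeds; "effort": joint torques, N m; "eef_pos": TCP position; "orientation": TCP orientation; "force": force on the tool from outside, world axes, zero at the start; "moment": the same for the moment, N m; "gripper_width": finger opening in m; "gripper_force": force on a finger pad.
Only numpy, scipy, OpenCV 4.12 (cv2) and the standard library are available. Lean on these libraries where they do the work, as an engineer would, in place of code of your own. Each camera call takes 0.05 s, during which the arm holds its last target. There are 200 camera calls.

## Working session

There is one attempt and no reset: what is moved stays moved. The work goes in short steps, each a Python script; the robot and the scene stay as the last script left them, time stands still between calls to the robot, and variables do not carry over. Pictures are saved under pics/ and viewed, at most 10 in all, crops included, and the job is handed in when it is done.

```bash
mkdir -p pics; ls; python3 - <<'E'
from workcell import optics,sense
import cv2,json
for n in("top","scene"):
    cv2.imwrite(f"pics/{n}0.png",optics.camera(n)); m=optics.camera_model(n); print(n,m)
s=sense();print(s['time'],s['eef_pos'],s['orientation'],s['force'])
E
```

```text
pics
top {'mtx': array([[477.89801351,   0.        , 313.19503509],
       [  0.        , 477.89801351, 196.80881247],
       [  0.        ,   0.        ,   1.        ]]), 'dist': array([-0.11730035,  0.        ,  0.        ,  0.        ,  0.        ]), 'R': array([[ 0.0019092 , -0.99993745,  0.01102052],
       [-0.99317239, -0.00318149, -0.11661249],
       [ 0.11664026, -0.01072264, -0.99311635]]), 't': array([0.00898941, 0.52416076, 1.44854144])}
scene {'mtx': array([[503.45699262,   0.        , 328.62031464],
       [  0.        , 503.45699262, 192.75458745],
       [  0.        ,   0.        ,   1.        ]]), 'dist': array([-0.04604155,  0.        ,  0.        ,  0.        ,  0.        ]), 'R': array([[ 0.31482669,  0.94912506,  0.00676528],
       [ 0.72072063, -0.23441431, -0.65238922],
       [-0.61761308,  0.21026542, -0.7578539 ]]), 't': array([-0.1913728 , -0.35657034,  1.80343571])}
0.1 [ 0.17811888 -0.52008259  0.23079138] [-3.14033941e+00 -3.04359446e-04  3.29823050e-01] [-0.4144042  -0.16855963 -0.85781238]
```

View pics/top0.png

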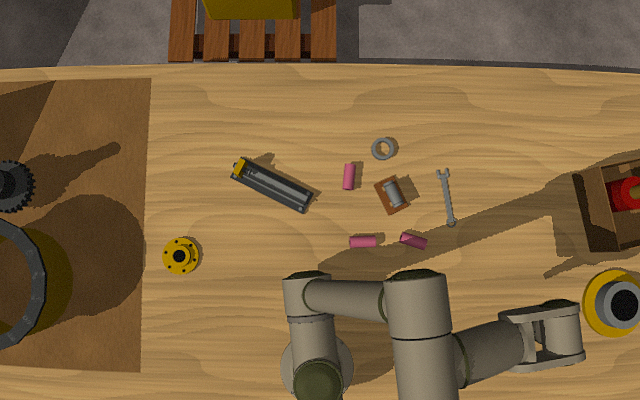

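View pics/scene0.png

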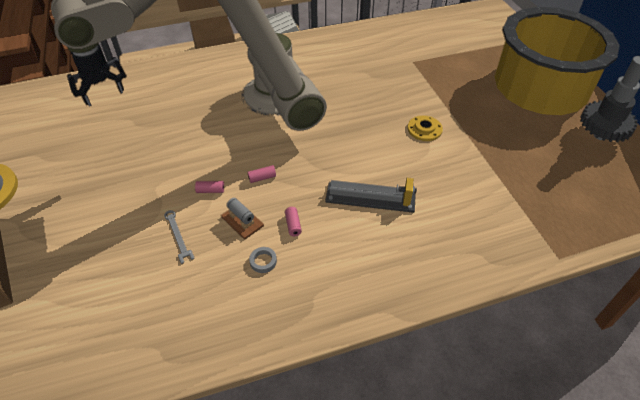

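The top view shows the grey pin in the brown cradle at (394,193). The look-alikes are three pink cylinders at (349,176), (363,242) and (413,241), which are not meant. The V-rail runs from its open end at about (312,205) to the yellow stop at (240,168). I'll confirm this in an enlarged crop.

```bash
python3 - <<'E'
import cv2
i=cv2.imread("pics/top0.png")
cv2.imwrite("pics/crop_top.png",cv2.resize(i[140:225,225:425],None,fx=4,fy=4,interpolation=cv2.INTER_CUBIC))
E
```

```text
(no output)
```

View pics/crop_top.png

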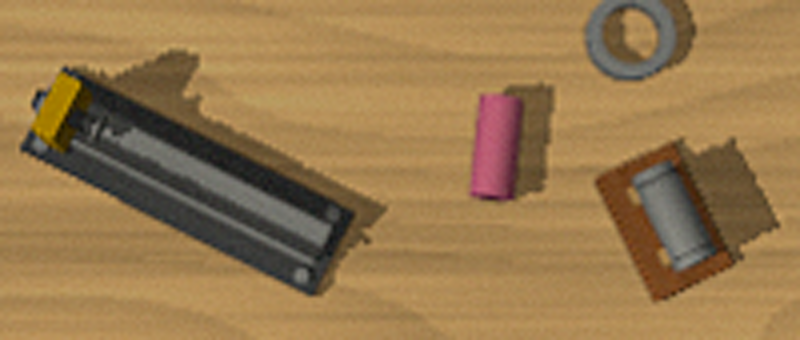

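Confirmed: the grey pin lies in the brown cradle, at crop (675,215), and the rail and stop are clear. Next I'll compute coarse positions and take the wrist camera over both.

```bash
cat > h.py <<'E'
import numpy as np,cv2
from workcell import manip,fingers,sense,optics,close_job
def px2w(px,z,m):
    p=cv2.undistortPoints(np.array(px,float).reshape(-1,1,2),m["mtx"],m["dist"]).reshape(-1,2)
    d=np.c_[p,np.ones(len(p))]@m["R"]; c=-m["R"].T@m["t"]
    return (c+d*((np.broadcast_to(z,len(p))-c[2])/d[:,2])[:,None])[:,:2]
E
python3 - <<'E'
from h import *
m=optics.camera_model("top")
f=lambda a:np.array(a)/4+[225-.4,140-.4]
b=px2w(f([(22,150),(65,68),(353,213),(318,295)]),.012,m);print("plate",b,b.mean(0))
c=px2w(f([(597,182),(683,140),(735,262),(660,300)]),.01,m);print("cradle",c,c.mean(0))
p=px2w(f([(655,168),(695,264)]),.06,m);print("pin",p,p.mean(0))
d=p[0]-p[1];print("pinyaw",np.arctan2(d[1],d[0]),np.linalg.norm(d))
d=(b[0]+b[1]-b[2]-b[3])/2;print("railyaw",np.arctan2(d[1],d[0]),np.linalg.norm(d))
w=optics.camera_model("wrist");c=-w["R"].T@w["t"];s=sense();print("wcam",c-s["eef_pos"],w["R"],w["mtx"][0,0])
E
```

```text
plate [[0.58810034 0.27246493]
 [0.65399014 0.23983531]
 [0.538825   0.0112336 ]
 [0.47424234 0.03842044]] [0.56378945 0.14048857]
cradle [[ 0.56440556 -0.18140233]
 [ 0.59836441 -0.25052086]
 [ 0.50118872 -0.29008427]
 [ 0.4710709  -0.22995837]] [ 0.5337574  -0.23799146]
pin [[ 0.56826952 -0.21919917]
 [ 0.49456954 -0.24865086]] [ 0.53141953 -0.23392502]
pinyaw 0.3801752259470551 0.07936680360336239
railyaw 1.1111336674010455 0.25811485621412456
wcam [0.07655458 0.02629158 0.14335105] [[ 3.23612199e-01 -9.46189372e-01 -9.04045661e-04]
 [-8.97157099e-01 -3.07145667e-01  3.17443977e-01]
 [-3.00639791e-01 -1.01917672e-01 -9.48276597e-01]] 320.367169734054
```

```bash
python3 - <<'E'
from h import *
manip.goto([.531,-.234,.20],[np.pi,0,.38])
m=optics.camera_model("wrist");i=optics.camera("wrist")
np.save("m1.npy",m,allow_pickle=True)
q=cv2.projectPoints(np.array([[.531,-.234,.05]]),cv2.Rodrigues(m["R"])[0],m["t"],m["mtx"],m["dist"])[0].ravel()
x,y=q.astype(int)-[80,60];x=max(x,0);y=max(y,0);print(q,x,y,sense()["time"],sense()["force"])
cv2.imwrite("pics/w1.png",i)
cv2.imwrite("pics/w1c.png",cv2.resize(i[y:y+120,x:x+160],None,fx=5,fy=5,interpolation=cv2.INTER_CUBIC))
E
```

```text
[315.17201129 183.50898987] 235 123 1.8167 [ 0.00087006  0.46515643 -0.65419447]
```

View pics/w1c.png

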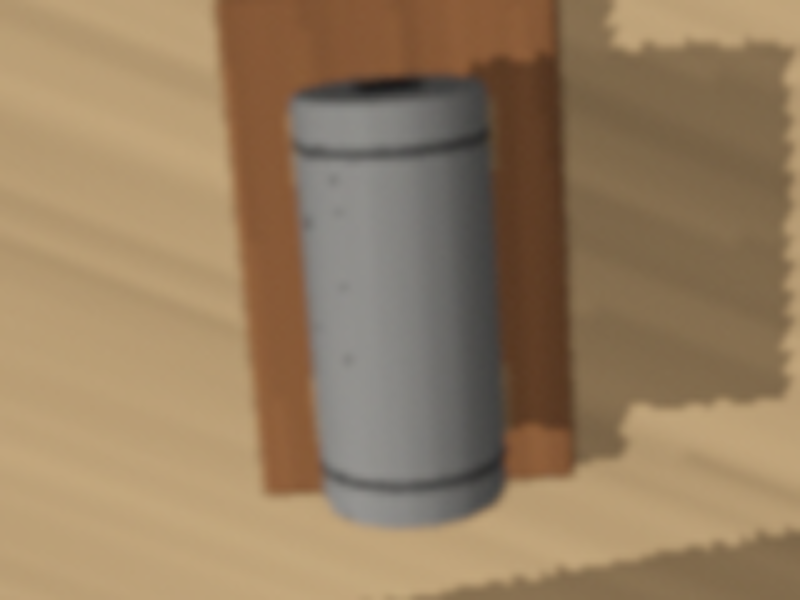

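The crop shows the grey pin. Its far end has edges at (291,97) and (487,88), and its near end has edges at (326,493) and (503,482).

```bash
python3 - <<'E'
from h import *
m=np.load("m1.npy",allow_pickle=True).item()
f=lambda a:(np.array(a)+.5)/5-.5+[235,123]
p=px2w(f([(291,97),(487,88),(326,493),(503,482)]),.05,m)
a=(p[0]+p[1])/2;b=(p[2]+p[3])/2;d=a-b;yaw=np.arctan2(d[1],d[0])
print(p,(a+b)/2,np.linalg.norm(d),yaw,np.linalg.norm(p[0]-p[1]))
E
```

```text
[[ 0.55985955 -0.20062614]
 [ 0.57454423 -0.23316846]
 [ 0.48962998 -0.23410984]
 [ 0.50467495 -0.26565906]] [ 0.53217718 -0.23339087] 0.07742786287728741 0.44010798242709137 0.03570213770135856
```

```bash
python3 - <<'E'
from h import *
P=[.5322,-.2334]
manip.goto(P+[.11],[np.pi,0,.44]); manip.movel(P+[.039])
s=sense();print(s["eef_pos"],s["force"]);F0=s["force"]
fingers.grip(0.0)
s=sense();print(s["gripper_width"],s["gripper_force"],s["force"])
manip.movel(P+[.15],max_speed=.1)
s=sense();print(s["gripper_width"],s["gripper_force"],s["force"],s["time"])
manip.goto([.5638,.1405,.2],[np.pi,0,1.11])
m=optics.camera_model("wrist");i=optics.camera("wrist")
np.save("m2.npy",m,allow_pickle=True);cv2.imwrite("pics/w2.png",i)
print(sense()["time"],sense()["gripper_width"])
E
```

```text
[ 0.53305752 -0.23403449  0.0406703 ] [ 0.09407198 -0.91378508 -0.2746118 ]
0.03395023646566732 59.259164929389954 [-0.2570551   1.6152373   4.47624186]
0.034259718826509085 60.168421268463135 [-0.71963344 -0.31678599 -5.10672   ] 4.6667
6.125 0.03394458968469067
```

View pics/w2.png

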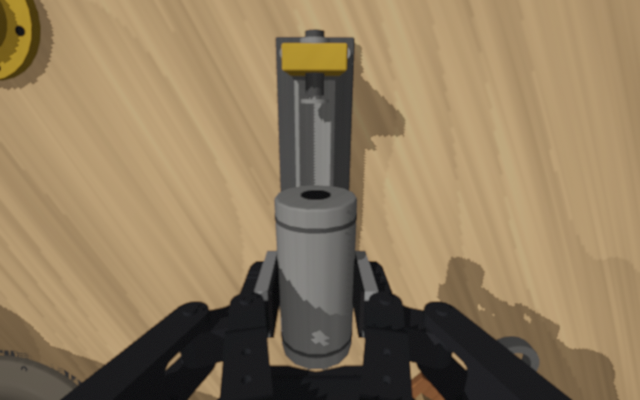

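The picture shows the pin held between the pads, and the rail ahead running from about (318,185) up to the yellow bracket at (314,57). Next is an enlarged view.

```bash
python3 - <<'E'
import cv2
i=cv2.imread("pics/w2.png")
a=cv2.resize(i[25:117,250:380],None,fx=6,fy=6,interpolation=cv2.INTER_CUBIC)
cv2.imwrite("pics/w2c.png",a)
E
```

```text
(no output)
```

View pics/w2c.png

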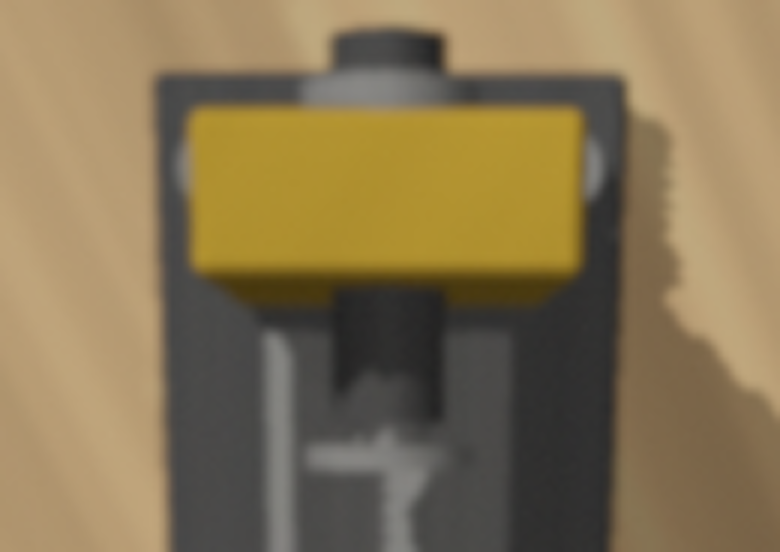

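The bracket's front top edge runs from (190,270) to (582,270) in the crop. The plate edges are at (158,78)/(624,78) and (172,550)/(608,550), and the plunger head is near (385,410).

```bash
python3 - <<'E'
from h import *
m=np.load("m2.npy",allow_pickle=True).item()
f=lambda a:(np.array(a)+.5)/6-.5+[250,25]
B=px2w(f([(190,270),(582,270)]),.08,m)
p=px2w(np.r_[f([(158,78),(624,78),(172,550),(608,550)]),[(281,184),(350,184)]],.012,m)
g=px2w(f([(385,420)]),.0675,m)
print("B",B,np.linalg.norm(B[0]-B[1]));print(p)
mid=(p[0::2]+p[1::2])/2;print("mids",mid,np.linalg.norm(p[0]-p[1]),np.linalg.norm(p[4]-p[5]))
d=mid[0]-mid[2];y1=np.arctan2(d[1],d[0]);e=B[1]-B[0];y2=np.arctan2(e[1],e[0])+np.pi/2
print("yaws",y1,y2)
i=cv2.imread("pics/top0.png")
y=1.11;u=np.array([np.cos(y),np.sin(y)]);c=B.mean(0)
for y in(1.09,1.10,1.11,1.12):
    u=np.array([np.cos(y),np.sin(y)]);n=np.array([-u[1],u[0]])
    o=B.mean(0)-.11*u;print(y,"origin",o,"lat of mids",(mid-o)@n,"long",(mid-o)@u,"plunger x",(g-o)@u,
      "topcam plate mid",[(np.array(t)-o)@np.c_[u,n] for t in([.62105,.25615],[.50653,.02483])])
E
```

```text
B [[0.58429957 0.24063988]
 [0.6290354  0.21831636]] 0.04999634271755355
[[0.58921535 0.27493522]
 [0.65442416 0.24240619]
 [0.55684255 0.21060947]
 [0.62208155 0.17805276]
 [0.52575214 0.14737044]
 [0.59187008 0.11436475]]
mids [[0.62181976 0.2586707 ]
 [0.58946205 0.19433112]
 [0.55881111 0.13086759]] 0.07287198907519736 0.07389829757694906
yaws 1.112753573329788 1.1079430929351601
1.09 origin [0.55579409 0.13194916] lat of mids [ 6.67271818e-05 -1.00017169e-03 -3.17517567e-03] long [0.14289064 0.07088046 0.00043638] plunger x [0.09164672] topcam plate mid [array([ 0.14029971, -0.00041657]), array([-0.11775865, -0.00586217])]
1.1 origin [0.55677191 0.13144531] lat of mids [-0.00026218 -0.00060893 -0.0020794 ] long [0.14288966 0.07087241 0.00041011] plunger x [0.09164657] topcam plate mid [array([ 0.14029403, -0.00071954]), array([-0.11780588, -0.00358433])]
1.11 origin [0.55775472 0.13095126] lat of mids [-0.00059106 -0.00021763 -0.00098341] long [0.14288539 0.07086828 0.00039479] plunger x [0.09164826] topcam plate mid [array([ 0.14028532, -0.00102244]), array([-0.11783034, -0.00130613])]
1.12 origin [0.55874241 0.13046707] lat of mids [-0.00091987  0.00017369  0.00011267] long [0.14287784 0.07086806 0.00039044] plunger x [0.09165178] topcam plate mid [array([ 0.14027358, -0.00132524]), array([-0.11783201,  0.0009722 ])]
```

```bash
cat >> h.py <<'E'
YAW=1.112;O=np.array([.5583,.1306]);u=np.array([np.cos(YAW),np.sin(YAW)])
def R(x,z): return [*(O+x*u),z]
def axf(n=5):
    a=[]
    for _ in range(n): manip.pause(.02);a.append(sense()["force"])
    return np.mean(a,0)
E
python3 - <<'E'
from h import *
m=np.load("m2.npy",allow_pickle=True).item()
p=px2w([(276,200),(356,200),(283,352),(350,352)],.211,m)
v=np.array([np.cos(1.11),np.sin(1.11)])
off=((p-[.5638,.1405])@v);print("pin ends along tool x",off,"lat",(p-[.5638,.1405])@[-v[1],v[0]])
dx=float(np.clip(off.mean(),-.004,.004))
manip.goto(R(-.065-dx,.10),[np.pi,0,YAW])
manip.movel(R(-.065-dx,.0505),max_speed=.08);manip.pause(.2)
b=axf();print("base",b,sense()["eef_pos"])
z=.0495
while z>.0405:
    manip.movel(R(-.065-dx,z),max_speed=.02);f=axf()
    print(round(z,4),np.round(f-b,2),np.round(sense()["eef_pos"][2],4))
    if (f-b)[2]>2.5: break
    z-=.0008
print(dx,sense()["time"])
E
```

```text
pin ends along tool x [ 0.03703575  0.03695751 -0.0464667  -0.04656895] lat [ 0.0172659  -0.01747865  0.01724883 -0.01770039]
base [-0.04360891 -0.63831932 -5.8067421 ] [0.53143118 0.07589937 0.05082856]
0.0495 [0.01 0.93 0.29] 0.0495
0.0487 [-0.2   0.72  0.29] 0.0487
0.0479 [-0.04  0.13  0.54] 0.0479
0.0471 [0.07 0.08 0.4 ] 0.0471
0.0463 [-0.45  1.09  1.34] 0.0463
0.0455 [-3.43  1.72  9.73] 0.0459
-0.004 9.7333
```

Contact came at the expected height. I'll release, rise and look.

```bash
python3 - <<'E'
from h import *
dx=-.004
fingers.grip(.05);manip.pause(.2);print(axf())
manip.movel(R(-.065-dx,.10),max_speed=.1)
manip.movel(R(-.135,.13),max_speed=.15)
m=optics.camera_model("wrist");i=optics.camera("wrist");np.save("m3.npy",m,allow_pickle=True)
q=cv2.projectPoints(np.array([R(-.105,.0555),R(-.025,.0555),R(-.105,.0455),R(-.105,.0735)]),cv2.Rodrigues(m["R"])[0],m["t"],m["mtx"],m["dist"])[0].reshape(-1,2);print(q)
cv2.imwrite("pics/w3.png",i)
fingers.grip(0);s=sense();print(s["time"],s["gripper_width"],axf())
E
```

```text
[-0.22788014 -0.25166196 -0.05902804]
[[316.91186461 172.41980573]
 [316.97889695  46.80515822]
 [316.85641883 169.22031766]
 [317.02454706 178.92427727]]
12.275 -0.00017669221855213382 [-0.44691016  0.23435794  0.21602476]
```

View pics/w3.png

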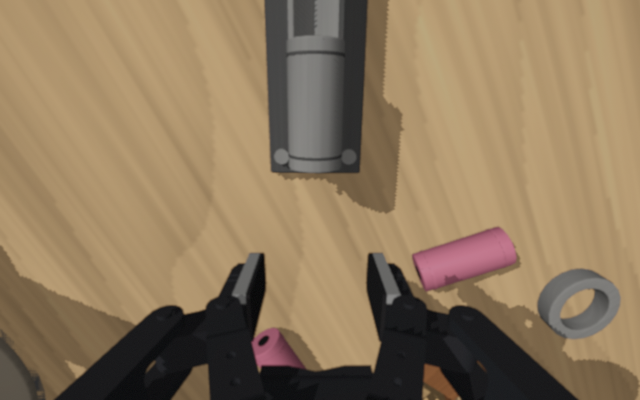

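The pin lies in the groove, with its rear end near row 170 and its front near row 38. I'll check the rear end against the rail end.

```bash
python3 - <<'E'
from h import *
i=cv2.imread("pics/w3.png")
cv2.imwrite("pics/w3c.png",cv2.resize(i[130:190,260:370],None,fx=7,fy=7,interpolation=cv2.INTER_CUBIC))
m=np.load("m3.npy",allow_pickle=True).item()
for z,x in((.0735,-.105),(.0735,-.1),(.0735,-.025),(.0735,-.02),(.0555,-.105),(.0555,-.1)):
    print(x,z,cv2.projectPoints(np.array([R(x,z)]),cv2.Rodrigues(m["R"])[0],m["t"],m["mtx"],m["dist"])[0].ravel())
E
```

```text
-0.105 0.0735 [317.02454706 178.92427727]
-0.1 0.0735 [317.02991496 171.31056238]
-0.025 0.0735 [317.11281227  42.3314666 ]
-0.02 0.0735 [317.11837644  32.68580168]
-0.105 0.0555 [316.91186461 172.41980573]
-0.1 0.0555 [316.91598543 165.34972522]
```

View pics/w3c.png

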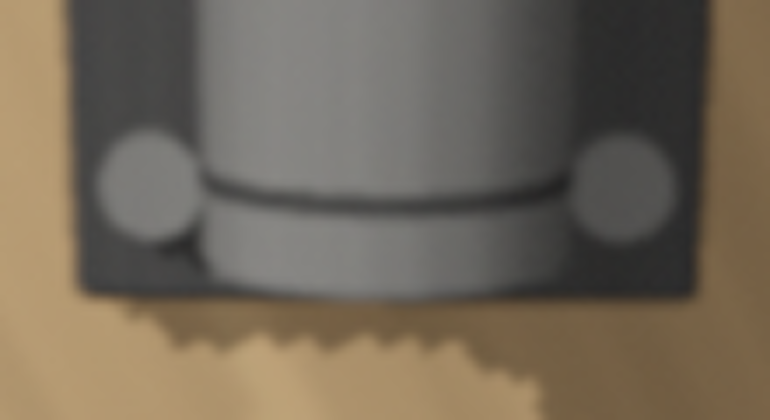

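The pin's rear end is within about 4 mm of the rail end and the pin is well seated. Now the push, with the fingers shut and feeling the force.

```bash
python3 - <<'E'
from h import *
Z=.0485
manip.movel(R(-.14,.10),max_speed=.15);manip.movel(R(-.14,Z),max_speed=.1);manip.pause(.2)
b=axf(8)
def F(n=5):
    d=axf(n)-b; return -d[:2]@u, d[2]
manip.movel(R(-.117,Z),max_speed=.05);print("pre",F())
x=-.117
while x<-.033:
    x+=.007;manip.movel(R(x,Z),max_speed=.03);f=F(3);print(round(x,4),np.round(f,2),end="; ")
    if f[0]>10: break
print(sense()["time"],sense()["eef_pos"],R(x,Z))
E
```

```text
pre (np.float64(0.03171958641628915), np.float64(-0.4050664672479233))
-0.11 [-0.16 -0.3 ]; -0.103 [0.79 0.24]; -0.096 [ 0.33 -0.29]; -0.089 [-0.01 -0.4 ]; -0.082 [-0.11 -0.6 ]; -0.075 [0.73 0.16]; -0.068 [-0.11 -0.07]; -0.061 [ 0.68 -0.36]; -0.054 [ 0.99 -0.14]; -0.047 [1.03 0.13]; -0.04 [0.69 0.04]; -0.033 [ 0.67 -0.28]; 19.6 [0.54374753 0.10114166 0.04850279] [np.float64(0.5436853153690182), np.float64(0.10101265484811214), 0.0485]
```

```bash
python3 - <<'E'
from h import *
m=optics.camera_model("wrist");i=optics.camera("wrist");np.save("m4.npy",m,allow_pickle=True)
cv2.imwrite("pics/w4.png",i);s=sense();print(s["gripper_width"],s["eef_pos"])
for x,z in((.11,.0555),(.09,.0555),(.06,.0555),(.06,.0735)):
    print(x,z,cv2.projectPoints(np.array([R(x,z)]),cv2.Rodrigues(m["R"])[0],m["t"],m["mtx"],m["dist"])[0].ravel())
E
```

```text
6.030534696427775e-05 [0.54373134 0.10116444 0.04850051]
0.11 0.0555 [317.88191793 -85.66338288]
0.09 0.0555 [317.80662159 -22.16966976]
0.06 0.0555 [317.69406397  64.36540106]
0.06 0.0735 [318.05785387  59.64415319]
```

View pics/w4.png

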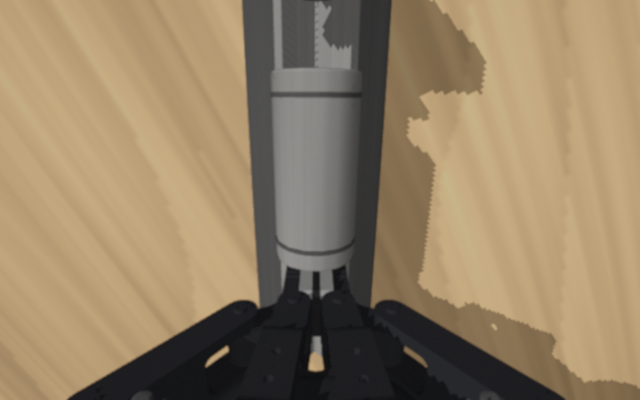

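The pin is being pushed: its front is near row 68 (x≈0.058), and the dark plunger head is at the top edge near (315,3). The force relaxes at rest, so I'll sample it just as each small step ends.

```bash
cat >> h.py <<'E'
def step(x,Z=.0485,v=.02,n=6):
    manip.movel(R(x,Z),max_speed=v);a=[]
    for _ in range(n): a.append(-np.array(sense()["force"])[:2]@u);manip.pause(.01)
    return np.round(a,1)
E
python3 - <<'E'
from h import *
x=-.033
while x<-.0185:
    x+=.001 if x>-.028 else .0025
    a=step(x);print(round(x,4),a)
    if max(a)>13: break
print(sense()["time"])
E
```

```text
-0.0305 [4.6 4.  4.6 3.7 3.  4.2]
-0.028 [3.8 2.5 3.3 3.8 2.8 3.1]
-0.0255 [2.7 2.5 2.3 3.9 2.6 2.2]
-0.0245 [3.5 4.1 5.2 4.  4.1 4.3]
-0.0235 [4.4 3.5 4.5 4.1 4.7 4.3]
-0.0225 [4.4 3.9 4.4 3.1 3.5 3.8]
-0.0215 [3.4 4.2 3.9 3.7 3.  3.1]
-0.0205 [3.2 3.6 4.  4.2 4.5 4.2]
-0.0195 [4.  5.1 3.1 4.2 4.2 3.9]
-0.0185 [3.7 4.  3.9 4.1 4.3 4.2]
22.725
```

```bash
python3 - <<'E'
from h import *
x=-.0185;F0=4.0
while x<.025:
    x+=.001
    a=step(x);print(round(x,4),a.mean().round(2),end="; ")
    if a.mean()-F0>4.6: break
print(sense()["time"])
E
```

```text
-0.0175 3.68; -0.0165 3.63; -0.0155 3.53; -0.0145 3.73; -0.0135 3.75; -0.0125 3.65; -0.0115 3.43; -0.0105 3.85; -0.0095 3.88; -0.0085 3.82; -0.0075 4.07; -0.0065 3.77; -0.0055 4.02; -0.0045 4.72; -0.0035 6.17; -0.0025 7.3; -0.0015 9.53; 27.825
```

Contact came at x≈-0.005, and the spring is now pressed about 3.8 mm (5.7 N above friction). I'll back off gently, lift and check.

```bash
python3 - <<'E'
from h import *
manip.movel(R(-.0045,.0485),max_speed=.01)
manip.movel(R(-.03,.0485),max_speed=.05);manip.movel(R(-.03,.19),max_speed=.15)
m=optics.camera_model("wrist");i=optics.camera("wrist")
for x,z in((.11,.08),(.09,.0675),(.085,.0735),(.005,.0735)):
    print(x,z,cv2.projectPoints(np.array([R(x,z)]),cv2.Rodrigues(m["R"])[0],m["t"],m["mtx"],m["dist"])[0].ravel())
cv2.imwrite("pics/w5.png",cv2.resize(i[0:200,200:440],None,fx=3,fy=3,interpolation=cv2.INTER_CUBIC));print(sense()["time"])
E
```

```text
0.11 0.08 [317.43081053   6.71359141]
0.09 0.0675 [317.32292658  40.65781739]
0.085 0.0735 [317.34899505  46.7394433 ]
0.005 0.0735 [317.22369789 154.08608646]
30.075
```

View pics/w5.png

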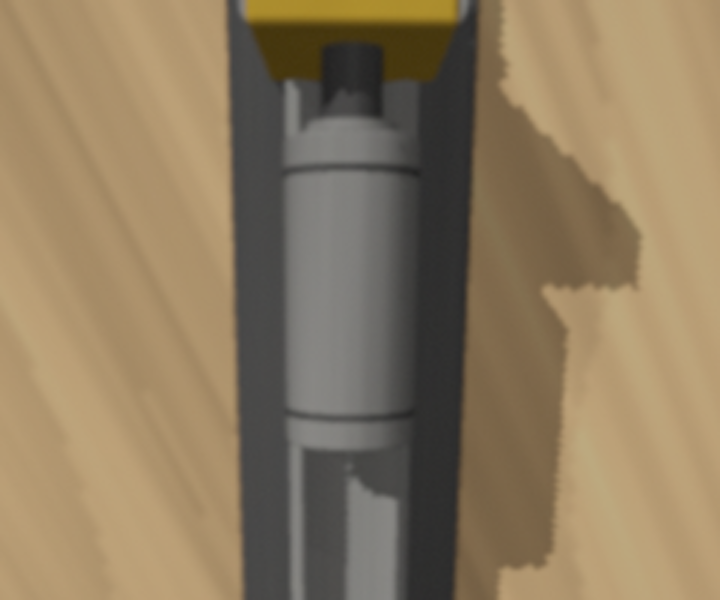

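The pin lies in the groove with its front (crop row about 125) against the plunger and its rear at row about 448. The gripper is clear of it, so I'm handing in.

```bash
python3 -c "
from workcell import close_job
print(close_job())"
```

```text
the job is handed in; nothing more can be done
None
```

I laid the pin in the groove with its rear end about 3–4 mm inside the rail end, pushed the plunger in about 3.8 mm of its 8 mm, and let go; in the last picture the pin lies against the plunger, and I handed the job in at about 30 s (no verdict came back).

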